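# Flip the stop over on the sprue cutter and press its lever in to prove it

## Task

The jaws of the bench sprue cutter have just been reset and its travel stop must be proved before a casting is cut. With the hand lever left wide open, push the yellow flip stop over with the fingers until it lies fully down between bar and lever; then, with the backs of the fingers on the lever's outer side, press the red lever in without slamming it until it comes up firmly on the stop, short of the black bar. Finish still holding it there, so that the gap can be gauged; grip nothing and leave the other things on the bench where they are.

Things in the scene. Friction and masses are not known exactly. Their poses are not given: they have to be found in the camera images.
- cutter: Bench sprue cutter, fixed: green base plate 140 x 100 x 10 mm, pivot bolt with its head 74 mm high. Origin on the bench under the pivot bolt. z up; -x runs from the pivot along the fixed bar to the handle ends, +x to the cutting jaws (60 mm long); +y is the lever's side.
- bar_grip (a point): Middle of the black grip of the fixed bar, at x -140, y -14, z 40 mm of the cutter, same axes. The grip is round, 22 to 26 mm thick, from x -87 to -194 mm; between grip and pivot the bar is flat steel, 12 mm wide, its top 50 mm above the bench.
- lever (a joint): Hand lever's angle about the pivot axis, rad. 0: wide open, held by its return spring, at 0.72 rad to the bar; grows as it is pressed in. It meets the lowered stop at about 0.47, leaving some 40 mm between the grips; with the stop up it would run on to 0.72, onto the bar. At mid grip the spring takes 1 N at first and 3 N at the stop; about 8 N in all holds it firmly there.
- lever_grip (a point): Middle of the lever's red grip: 140 mm from the pivot axis along the lever, 14 mm off it to the outer side, 40 mm above the bench. Grip round, 22 to 26 mm thick, 53 mm long to either side. Axes turn with the lever: x along it to the pivot, z up, +y to the outer side, away from the bar, where it is pressed; pressing moves it towards its -y.
- flip_stop (a joint): Angle of the yellow flip stop, hinged on top of the bar, rad. 0: folded back to the bar's outer (-y) side; grows as it tips over towards the lever. Past about 0.4 it falls on by its own weight; 2.09: fully down, level. Hinge axis parallel to the bar at x -75, y -14, z 55 mm of the cutter. Starts at 0 to 0.1; under 1 N pushes it.
- stop_nose (a point): Middle of the flip stop's nose block: 24 mm wide along the bar, 20 mm thick, centre 31 mm from the hinge axis, end 39 mm from it. Folded back it leans outwards over the bar, outermost edge 22 mm outside the hinge axis and 87 mm up, top edge 98 mm up; down it is 47 mm up, between bar and lever. Its axes turn with it: x along the bar to the pivot, +y from hinge to bumper.
- ring_clamp: Wooden ring clamp, 22 x 120 x 22 mm, loose on the bench; to be left alone. Origin at the centre of its underside.
- tweezers: Cross-lock tweezers with red sleeves, 19 x 150 x 9 mm, loose on the bench; to be left alone. Origin at the centre of its underside.
- flush_cutters: Small cutters with blue handles, 56 x 122 x 10 mm, loose on the bench; to be left alone. Origin at the centre of its underside.
- small_pot: Small clear screw pot, 41 mm across, 22 mm high, loose on the bench; to be left alone. Origin at the centre of its underside.
- flux_cup: Small dark cup, 28 mm across, 17 mm high, loose on the bench; to be left alone. Origin at the centre of its underside.
- pitch_lump: Dark lump of pitch, 38 x 48 x 17 mm, loose on the bench; to be left alone. Origin at the centre of its underside.
- lidded_jar: White jar with a dark screw lid, 99 mm across, 78 mm high, loose on the bench; to be left alone. Origin at the centre of its underside.

How it is judged (in metres and radians):
On the way, in this order (a step that is already met when the one before it is completed fails the run):
1. the flip stop lies fully down while the lever still stands open (value of joint flip_stop above 2 rad and value of joint lever below 0.12 rad), for 0.2 s.
2. the lever, pressed by the fingers, is firm on the stop (value of joint flip_stop above 2 rad and contact force between lever and flip_stop above 2 N and contact force between the fingers and lever above 2 N and value of joint lever between 0.41 and 0.53 rad), for 0.3 s.
At the end, for the whole second after the job is handed in: The stop is fully down (over 2.0 rad), the fingers press the lever with more than 2 N, and the lever stands still (under 0.1 rad/s) between 0.41 and 0.53 rad, on the stop with more than 2 N, for the whole last second (all of step 2 and velocity of joint lever between -0.1 and 0.1 rad/s); the arm keeps its last pose, push and grip.
It fails at once if the lever is pressed in past the stop, towards the bar (value of joint lever above 0.56 rad).
It fails at once if the lever is slammed (over 3 rad/s) or pressed with more than 35 N (velocity of joint lever above 3 rad/s or contact force between the fingers and lever above 35 N).
It fails at once if the lever is pinched or pushed with a finger's inner side (the grasp point is not on its outer side) (contact force between the fingers and lever above 1 N and y of the grasp point in the frame of lever_grip below 0.005 m).
It fails at once if the flip stop is pinched between the fingers (contact force between the fingers and flip_stop above 0.5 N and z of the grasp point in the frame of stop_nose between -0.006 and 0.006 m).
It fails at once if another thing on the bench is moved by more than 20 mm (distance of any of ring_clamp, tweezers, flush_cutters, small_pot, flux_cup, pitch_lump, lidded_jar from where it was at the start of the episode above 0.02 m).
It also fails if it takes over 51 s, if anything falls off the work surface, if the arm or the gripper's body presses on something with over 40 N, if the wrist force passes 120 N, or if a joint passes its speed limit or range.

## Robot

A 7-joint arm with a two-finger parallel gripper is mounted at the origin on a cart in front of the work surface, level with it; the furniture and walls round the work are solid. World frame = base frame: x ahead of the robot, y to its left, z up, the work surface at z = 0. Lengths are in m, angles in degrees, forces in N, time in s.
With the tool pointing down it reaches from about 0.425 to 0.875 m from the base axis. Payload 4.7 kg.
Tool frame: the origin (TCP) lies at the centre of the arm's flange, where the gripper is bolted on; the fingertips stand 182 mm ahead of it and the grasp point (between the pads) lies 164 mm ahead of it; z points along the fingers, y is the line along which they close (so a half turn about z gives the same grasp; the last joint's range is limited). The gripper opens to 87 mm and grips with 3 to 60 N. Pads are 19 mm wide; open, the fingers measure 117 mm over their backs; the gripper's body (75 mm by 190 mm) begins 51 mm behind the grasp point.
Start: joints at [-68.692, 18.392, -4.016, 83.108, 1.295, 78.541, -3.26], TCP at [0.228, 0.609, 0.405] pointing down, gripper open.
Joint ranges: [-163.93, 163.93], [-17.29, 119.83], [-79.2, 71.16], [3.27, 140.29], [-89.18, 269.18], [5.43, 117.66], [-154.24, 154.24]. Speed limits (degrees/s): [147.25, 147.25, 180, 180, 180, 180, 180].

## Interface

Orientations are given as [roll, pitch, yaw] about the fixed x, y, z axes, in that order (R = Rz(yaw) Ry(pitch) Rx(roll)).
In Python, from cell import env gives the robot as it stands. The module is installed in compiled form; this text tells all that it offers.
- The arm moves only by the tool step_arm, never from a script. Its argument "steps" is one flat list of numbers, 5 for each row, row after row: the opening, from 0 (shut) to 1 (fully open), then the shift along the tool's x, y, z in mm, then the turn about the tool's z in degrees. In form: [grip, dx, dy, dz, roll, grip, dx, dy, dz, roll, ...]. A call has 1 to 12 rows; each row shifts and turns the commanded pose from where the row before left it, along the tool's axes as they then stand; what a row does not reach is not made up. A row lasts 1/8 s, in which the tool goes at most 62.5 mm and 10.7 degrees, less where a joint would pass 70% of its speed; a pose out of reach is approached as far as the arm can. A call with a gripper value outside its range is refused whole. The fingers move at their own pace and stop on an object; "grip_force" is the grip in N (left out, the last holds). Time passes only in rows, so rows that do not move let the fingers close. It gives the time, the measured TCP pose, the force, the opening and the grip force at its end, in the units of the state.
- env.get_obs(): the state, without advancing time (a new reading comes with each control period).
- env.read_camera(name): name is "scene" or "side" or "wrist"; returns a dict with "image" (384x512x3 uint8, red, green, blue), "camera_matrix" (3x3 intrinsics, pixels), "R" (3x3) and "t" (3): a world point X has camera coordinates R X + t. Camera axes: x right, y down, z forward; pixel columns grow to the right and rows downward; lengths in m; the calibration is good to about 2 mm. The wrist camera is an equidistant fisheye: a pixel r from the principal point sees the ray r / f radians off the axis. A picture is of the moment at which its call begins. There is no depth.
- env.sign_off(): hands the job in; it is judged then, once.
The state is a dict: "time_s": time; "qpos": joint angles; "joint_velocities": joint speeds; "effort": joint torques, N m; "tool_pos": TCP position; "tool_rot": TCP orientation; "force": force on the tool from outside, world axes, zero at the start; "wrist_torque": the same for the moment, N m; "grip_width": finger opening in m; "grasp_force": force on a finger pad.
Only numpy, scipy, OpenCV 4.12 (cv2) and the standard library are available. Lean on these libraries where they do the work, as an engineer would, in place of code of your own. Each camera call takes 0.05 s, during which the arm holds its last target. There are 200 camera calls.

## Working session

There is one attempt and no reset: what is moved stays moved. The work goes in short steps, Python scripts to look and compute and a tool call to move; the robot and the scene stay as the last step left them, time stands still between calls to the robot, and variables do not carry over. Pictures are saved under pics/ and viewed, at most 10 in all, crops included, and the job is handed in when it is done.

Besides the shell and the picture viewer there is one more tool, called after ">>>" as name(argument=value, ...) on one line, values as JSON. step_arm: Moves the arm, as the interface text tells. Its arguments: {"type":"object","properties":{"steps":{"type":"array","items":{"type":"number"}},"grip_force":{"type":"number"}},"required":["steps"]}

```bash
mkdir -p pics; cat > h.py <<'E'
from cell import env
import numpy as np, cv2
def snap(n,tag):
    c=env.read_camera(n); cv2.imwrite(f'pics/{tag}.png',c['image'][:,:,::-1]); np.savez(f'pics/{tag}.npz',**c); return c
def ray(c,u,v):
    K=c['camera_matrix']; d=np.linalg.solve(K,[u,v,1.]); R=c['R']; return -R.T@c['t'], R.T@d
def onz(c,u,v,z):
    o,d=ray(c,u,v); return o+d*(z-o[2])/d[2]
def proj(c,X):
    p=c['R']@np.array(X)+c['t']; p=c['camera_matrix']@p; return p[:2]/p[2]
E
python3 - <<'E'
from h import *
a=snap('scene','s0');b=snap('side','d0')
cv2.imwrite('pics/both.png',np.vstack([cv2.resize(a['image'],(400,300)),cv2.resize(b['image'],(400,300))])[:,:,::-1])
for c in(a,b): print(-c['R'].T@c['t'],c['camera_matrix'])
print(env.get_obs())
E
```

```text
[ 0.08223403 -0.5582706   0.66836469] [[354.7567009    0.         255.80904707]
 [  0.         354.7567009  187.53083942]
 [  0.           0.           1.        ]]
[ 0.05933895 -0.87602874  0.70987453] [[378.42620776   0.         253.52354619]
 [  0.         378.42620776 193.07561567]
 [  0.           0.           1.        ]]
{'time_s': 0.1, 'qpos': array([-68.69144909,  18.43514007,  -4.0151979 ,  83.16616229,
         1.29505866,  78.54089475,  -3.25738691]), 'joint_velocities': array([-0.04550473, -0.19050699,  0.00600014, -0.18363523,  0.0281314 ,
       -0.06710956, -0.07129442]), 'effort': array([-4.55440040e-04, -4.92570305e+01, -4.05932581e-01, -3.13399351e+01,
       -6.41089864e-02,  3.94475902e-02,  5.42977375e-05]), 'tool_pos': array([0.22761475, 0.6086597 , 0.40378219]), 'tool_rot': array([-1.79903034e+02,  5.52587840e-03,  1.59503318e+02]), 'force': array([ 0.56805992, -0.08572397,  0.44922804]), 'wrist_torque': array([-0.02969995,  0.01690927,  0.03531786]), 'grasp_force': 0.0, 'grip_width': 0.08662656833936136}
```

View pics/s0.png

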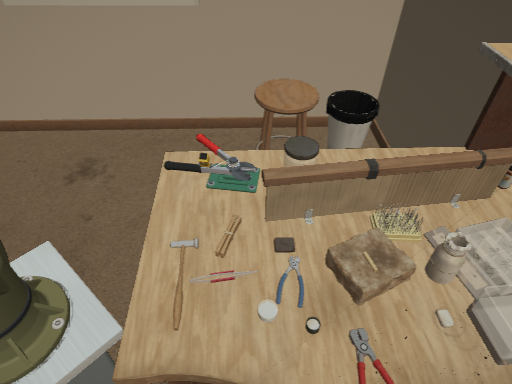

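View pics/d0.png

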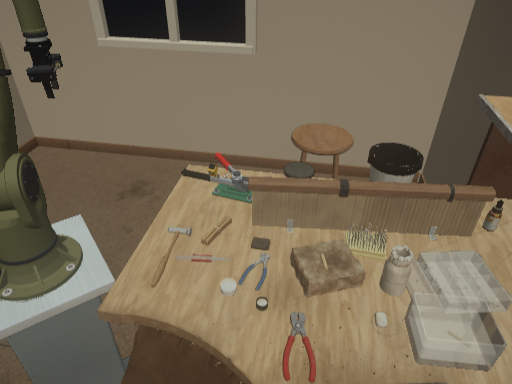

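The scene shows the cutter at about (232,175) px, with its red lever at (210,145) px, black bar grip at (185,167) px and yellow stop at (205,158) px. In the side view the cutter is at about (232,190) px. The handle ends point toward the robot side, so I'll zoom in there.

```bash
python3 - <<'E'
import cv2,numpy as np
a=cv2.imread('pics/s0.png')[125:200,155:275]; b=cv2.imread('pics/d0.png')[145:210,170:270]
a=cv2.resize(a,None,fx=5,fy=5,interpolation=cv2.INTER_CUBIC); b=cv2.resize(b,None,fx=6,fy=6,interpolation=cv2.INTER_CUBIC)[:225*2-225+165]
cv2.imwrite('pics/z.png',a); 
E
python3 - <<'E'
from h import *
for t in('s0','d0'):
    c=dict(np.load(f'pics/{t}.npz')); im=cv2.cvtColor(c['image'],cv2.COLOR_RGB2HSV).astype(int); H,S,V=im[...,0],im[...,1],im[...,2]
    m={'red':((H<8)|(H>172))&(S>170)&(V>100),'green':(H>60)&(H<90)&(S>80)&(V>40),'yel':(H>18)&(H<32)&(S>190)&(V>120)}
    for k,q in m.items():
        w=np.zeros_like(q); w[130:215,155:275]=q[130:215,155:275]
        n,l,st,ce=cv2.connectedComponentsWithStats(w.astype(np.uint8)); 
        i=1+np.argmax(st[1:,4]); r=cv2.minAreaRect(cv2.findNonZero((l==i).astype(np.uint8)))
        print(t,k,st[i],ce[i],cv2.boxPoints(r).round(1).tolist())
        p=np.argwhere(l==i)[:,::-1]; print([p[np.argmin(p@d)].tolist() for d in([1,0],[-1,0],[0,1],[0,-1])])
        print('onz',onz(c,*ce[i],{'red':.04,'green':.01,'yel':.08}[k]))
E
```

```text
s0 red [196 134  25  21 172] [207.36627907 142.72093023] [[194.89999389648438, 137.39999389648438], [199.39999389648438, 131.6999969482422], [220.5, 148.39999389648438], [216.0, 154.0]]
[[196, 136], [220, 148], [198, 134], [216, 154]]
onz [0.63527686 0.13075943 0.04      ]
s0 green [207 170  53  22 635] [233.22362205 181.97480315] [[207.0, 191.0], [207.0, 170.0], [259.0, 170.0], [259.0, 191.0]]
[[207, 185], [259, 170], [259, 170], [245, 191]]
onz [ 0.58657742 -0.02631517  0.01      ]Traceback (most recent call last):
  File "<stdin>", line 8, in <module>
    return _wrapfunc(a, 'argmax', axis=axis, out=out, **kwds)
    return bound(*args, **kwds)
ValueError: attempt to get argmax of an empty sequence
```

View pics/z.png

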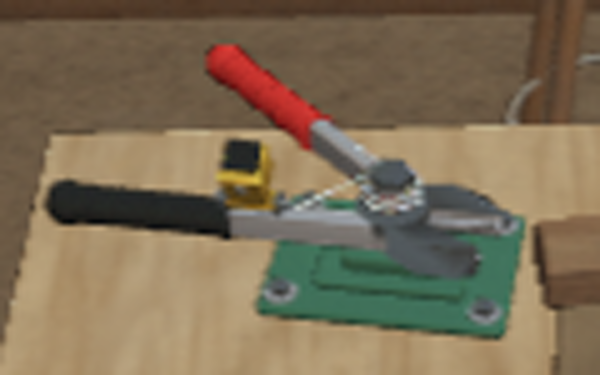

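The crop shows the bolt head at about (392,170), the black grip running from (68,202) to (230,218), the red grip from (222,62) to (315,132), and the folded stop at (245,172). Next I'll fit the cutter pose to those points.

```bash
cat > fit.py <<'E'
from h import *
from scipy.optimize import least_squares
c,s=np.cos(.72),np.sin(.72)
def lev(r,o,z): return [-r*c+o*s, r*s+o*c, z]
def W(p,X):
    X=np.array(X,float)/1000; a=p[2]; return np.array([p[0]+np.cos(a)*X[0]-np.sin(a)*X[1],p[1]+np.sin(a)*X[0]+np.cos(a)*X[1],X[2]])
def fit(obs,p0,pr=proj):
    f=lambda p: np.concatenate([pr(cm,W(p,X))-np.array(uv) for cm,X,uv in obs])
    r=least_squares(f,p0,loss='soft_l1'); return r.x,r.fun
E
python3 - <<'E'
from fit import *
a=dict(np.load('pics/s0.npz'))
z=lambda x,y:(155+(x-2)/5,125+(y-2)/5)
obs=[(a,[0,0,74],z(392,168)),(a,[-192,-14,40],z(60,203)),(a,[-87,-14,40],z(230,216)),(a,lev(87,14,40),z(312,132)),(a,lev(191,14,40),z(218,60))]
p,r=fit(obs,[.62,-.03,-1.5]); print(p,np.degrees(p[2]),r.reshape(-1,2).round(1))
for n,X in dict(bar=[-140,-14,40],lev=lev(140,14,40),hinge=[-75,-14,55],jaw=[60,0,40]).items(): print(n,W(p,X).round(3))
print('lidjar',onz(a,302,148,.078)); print('table left/far', onz(a,165,151,0),onz(a,118,384,0),onz(a,270,151,0), 'rail',onz(a,266,170,.1),'stool')
E
```

```text
[ 0.60517704 -0.00940943 -0.9560231 ] -54.776088870332366 [[-0.  -0.1]
 [-2.3 -0.3]
 [ 0.7  0.4]
 [ 1.3  0.4]
 [-0.5 -0.8]]
bar [0.513 0.097 0.04 ]
lev [0.634 0.128 0.04 ]
hinge [0.55  0.044 0.055]
jaw [ 0.64  -0.058  0.04 ]
lidjar [ 0.76573298 -0.12082012  0.078     ]
table left/far [0.55132875 0.23719961 0.        ] [ 0.08933662 -0.2420731   0.        ] [7.74759113e-01 3.31228952e-04 0.00000000e+00] rail [ 0.60491353 -0.12696271  0.1       ] stool
```

>>> step_arm(steps=[0, -42, -43, 5, 0, 0, -42, -43, 5, 0, 0, -42, -43, 5, 0, 0, -42, -43, 5, 0, 0, -42, -43, 5, 0, 0, -42, -43, 5, 0, 0, -42, -43, 5, 0, 0, -42, -43, 5, 0, 0, -42, -43, 5, 0, 0, -42, -43, 5, 0, 0, -42, -41, 4, 0])

```text
time_s: 1.48
tool_pos: [0.4956, 0.0039, 0.3505]
tool_rot: [180.0, -0.0, 159.5]
force: [1.5, 0.9, -1.2]
grip_width: 0.0003
grasp_force: 0.0
```

>>> step_arm(steps=[0, 0, 0, 0, 10, 0, 0, 0, 0, 10, 0, 0, 0, 0, 10, 0, 0, 0, 0, 4.5, 0, 0, 0, 0, 0])

```text
time_s: 2.1
tool_pos: [0.4953, 0.0059, 0.3505]
tool_rot: [-180.0, -0.0, 125.1]
force: [-0.4, -0.1, -0.2]
grip_width: 0.0003
grasp_force: 0.0
```

```bash
python3 - <<'E'
from h import *
w=snap('wrist','w1'); snap('scene','s1'); snap('side','d1')
o=env.get_obs(); print(o['time_s'],o['tool_pos'],o['tool_rot'],o['force'],o['qpos'],o['grip_width']); print(w['camera_matrix'],w['R'],-w['R'].T@w['t'])
E
```

```text
2.25 [0.49535805 0.00591668 0.35061711] [-1.79989155e+02 -1.00012648e-02  1.25074482e+02] [-0.60458327  0.08824095  0.49645522] [-32.69785051   0.96658179  29.4555391  109.72150622  -0.51055883
  69.45207187  32.00800679] 0.0004664131962636003
[[297.31863964   0.         259.39316751]
 [  0.         297.31863964 185.94256362]
 [  0.           0.           1.        ]] [[ 8.18489225e-01  5.74521790e-01  3.19115957e-04]
 [ 5.52925113e-01 -7.87872259e-01  2.71166226e-01]
 [ 1.56042328e-01 -2.21770187e-01 -9.62532480e-01]] [0.45239982 0.06616694 0.33068589]
```

View pics/w1.png

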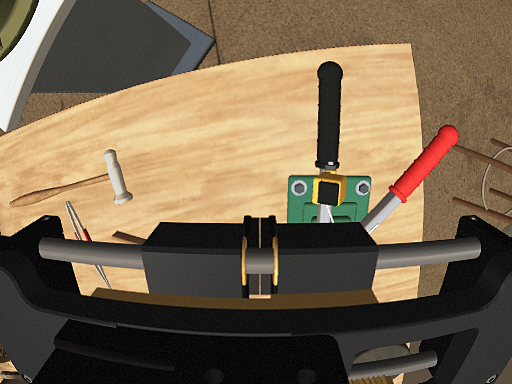

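The wrist view shows the black grip from (330,65) to (328,165), the red grip from (450,133) to (398,194), and the yellow stop at (329,190), with the fingers shut. I'll refine the pose with it.

```bash
cat >> h.py <<'E'
def fproj(c,X):
    p=c['R']@np.array(X)+c['t']; th=np.arctan2(np.hypot(p[0],p[1]),p[2]); f=c['camera_matrix']; k=f[0,0]*th/np.hypot(p[0],p[1])
    return np.array([f[0,2]+k*p[0],f[1,2]+k*p[1]])
E
cat >> fit.py <<'E'
P=lambda cm,X: fproj(cm,X) if 'w' in cm else proj(cm,X)
E
python3 - <<'E'
from fit import *
w=dict(np.load('pics/w1.npz')); w['w']=1; a=dict(np.load('pics/s0.npz'))
z=lambda x,y:(155+(x-2)/5,125+(y-2)/5)
ow=[(w,[-192,-14,40],(330,67)),(w,[-87,-14,40],(328,163)),(w,lev(88,14,40),(398,193)),(w,lev(191,14,40),(447,134))]
oa=[(a,[0,0,74],z(392,168)),(a,[-192,-14,40],z(60,203)),(a,[-87,-14,40],z(230,216)),(a,lev(87,14,40),z(312,132)),(a,lev(191,14,40),z(218,60))]
for o in(ow,ow+oa):
    p,r=fit(o,[.605,-.01,-.95],P); print(p.round(4),np.degrees(p[2]),r.reshape(-1,2).round(1).tolist())
p,_=fit(ow,p,P); np.save('p.npy',p)
y=np.radians(-30)
n=lambda r,t:[-75,-14-r*.5-t*.866,55+r*.866-t*.5]
print('nose tip', P(w,W(p,n(39,0))), 'outer face tip',P(w,W(p,n(39,10))))
for nm,X in dict(prestop=[-75,-71,82],stopEnd=[-75,-14-10,82],over=[-110,160,82]).items(): print(nm,W(p,X).round(4))
E
```

```text
[ 0.6075 -0.0086 -0.9553] -54.736020954806264 [[0.3, -2.8], [-0.2, 5.4], [-1.0, 2.7], [6.1, -4.4]]
[ 0.6065 -0.0082 -0.9584] -54.91157892361066 [[0.2, -3.7], [-0.5, 4.5], [-1.3, 2.1], [6.0, -4.8], [-0.0, -0.5], [-2.1, -0.8], [0.8, -0.0], [1.4, -0.0], [-0.3, -1.1]]
nose tip [317.51979048 193.99316886] outer face tip [306.79700799 192.36340702]
prestop [0.5062 0.0117 0.082 ]
stopEnd [0.5446 0.0388 0.082 ]
over [0.6746 0.1736 0.082 ]
```

>>> step_arm(steps=[0, 0, 0, 35, 0, 0, 0, 0, 35, 0, 0, 0, 0, 28, 0, 0, 0, 20, 0, 0, 0, 0, 7, 0, 0, 0, 0, 7, 0, 0, 0, 0, 7, 0, 0, 0, 0, 7, 0, 0, 0, 0, 7, 0, 0, 0, 0, 7, 0, 0, 0, 0, 0, 0, 0])

```text
time_s: 3.62
tool_pos: [0.5467, 0.0419, 0.2528]
tool_rot: [180.0, 0.0, 125.0]
force: [-0.4, -0.1, 0.5]
grip_width: 0.0005
grasp_force: 0.0
```

```bash
python3 - <<'E'
from h import *
o=env.get_obs(); print(o['time_s'],o['tool_pos'],o['tool_rot'],o['force'])
a=snap('scene','s2'); w=snap('wrist','w2')
z=cv2.resize(a['image'][125:200,155:275],None,fx=5,fy=5,interpolation=cv2.INTER_CUBIC)
cv2.imwrite('pics/z2.png',z[:,:,::-1])
E
```

```text
3.625 [0.54665433 0.0418959  0.25275916] [1.79989517e+02 9.91345978e-03 1.25037074e+02] [-0.40269143 -0.14424661  0.47359762]
```

View pics/z2.png

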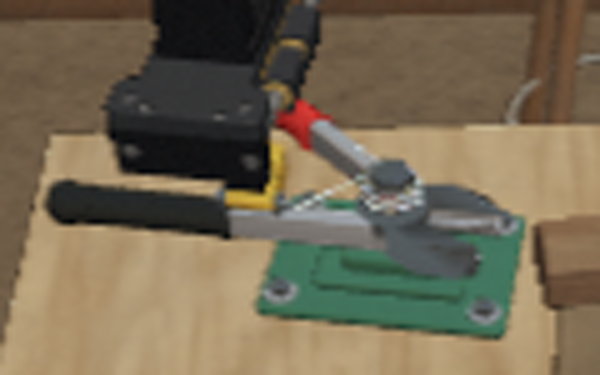

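View pics/w2.png

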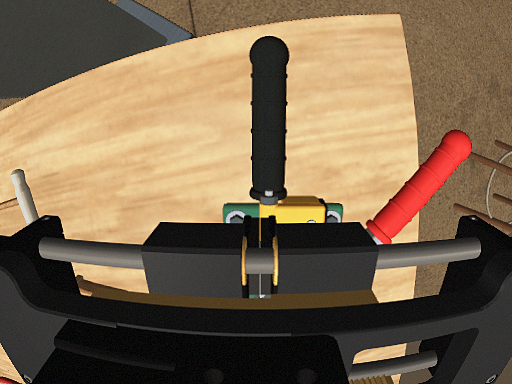

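The scene crop and the wrist view both show the yellow stop lying level between bar and lever, at wrist (295,210) px, with the red lever still open. Next I cross over the lever to its outer side and go down.

>>> step_arm(steps=[0, 0, 0, -15, 0, 0, -3, 40, 0, 0, 0, -3, 40, 0, 0, 0, -3, 40, 0, 0, 0, -3, 39, 0, 0, 0, 0, 0, 0, 10, 0, 0, 0, 0, 4, 0, 0, 0, 0, 0])

```text
time_s: 4.72
tool_pos: [0.6835, 0.1228, 0.2687]
tool_rot: [180.0, 0.0, 111.0]
force: [0.4, 1.4, 0.4]
grip_width: 0.0004
grasp_force: 0.0
```

```bash
python3 - <<'E'
from fit import *
p=np.load('p.npy')
o=env.get_obs(); t=o['tool_pos']; print(o['time_s'],t,o['tool_rot'],o['force'])
a=p[2]; d=t[:2]-p[:2]; print('cutter xy mm',1000*np.array([np.cos(a)*d[0]+np.sin(a)*d[1],-np.sin(a)*d[0]+np.cos(a)*d[1]]))
w=snap('wrist','w3')
E
```

```text
4.725 [0.68350748 0.12280523 0.2687252 ] [1.79955420e+02 1.73970107e-02 1.11045108e+02] [0.42658292 1.35895605 0.40152511]
cutter xy mm [-63.36566401 137.90808702]
```

View pics/w3.png

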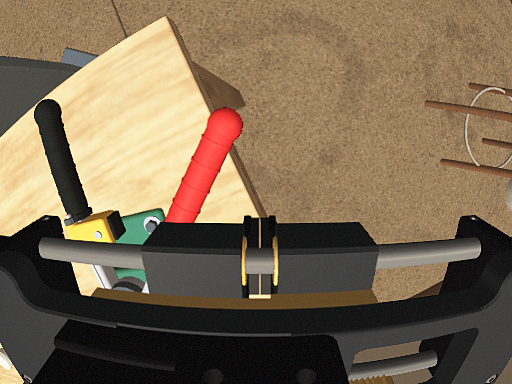

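The wrist view shows the stop down at (95,228) px and the fingers clear on the lever's outer side, with the red grip at (205,165) px. Going down to start pressing.

>>> step_arm(steps=[0, 0, 0, 33, 0, 0, 0, 0, 32, 0, 0, 0, 0, 0, 0, 0, 5, -8, 0, 0, 0, 5, -8, 0, 0, 0, 5, -8, 0, 0, 0, 5, -8, 0, 0, 0, 5, -8, 0, 0, 0, 5, -8, 0, 0, 0, 5, -6, 0, 0, 0, 5, -6, 0, 0])

```text
time_s: 6.15
tool_pos: [0.6126, 0.1383, 0.2026]
tool_rot: [-180.0, 0.0, 111.0]
force: [2.4, -0.6, 1.0]
grip_width: 0.0005
grasp_force: 1.0
```

>>> step_arm(steps=[0, 1, -3, 0, 0, 0, 1, -3, 0, 0, 0, 0, -2, 0, 0, 0, 0, 0, 0, 0])

```text
time_s: 6.65
tool_pos: [0.6047, 0.1382, 0.2027]
tool_rot: [180.0, -0.0, 111.0]
force: [1.8, 0.4, -0.1]
grip_width: 0.0006
grasp_force: 1.0
```

>>> step_arm(steps=[0, 0, -2, 0, 0, 0, 0, -2, 0, 0, 0, 0, -2, 0, 0, 0, 0, 0, 0, 0])

```text
time_s: 7.15
tool_pos: [0.5992, 0.1356, 0.2029]
tool_rot: [180.0, -0.0, 111.0]
force: [2.3, 2.4, 1.5]
grip_width: 0.0002
grasp_force: 1.3
```

>>> step_arm(steps=[0, 0, -2, 0, 0, 0, 0, -1, 0, 0, 0, 0, 0, 0, 0])

```text
time_s: 7.52
tool_pos: [0.5964, 0.1345, 0.2028]
tool_rot: [180.0, -0.0, 111.0]
force: [1.6, 3.1, 0.1]
grip_width: 0.0003
grasp_force: 1.4
```

>>> step_arm(steps=[0, 0, -1, 0, 0, 0, 0, -1, 0, 0, 0, 0, -1, 0, 0, 0, 0, 0, 0, 0])

```text
time_s: 8.02
tool_pos: [0.5936, 0.1333, 0.2028]
tool_rot: [-180.0, -0.0, 111.0]
force: [2.0, 3.5, 1.0]
grip_width: 0.0003
grasp_force: 1.5
```

```bash
python3 - <<'E'
from fit import *
p=np.load('p.npy')
o=env.get_obs(); t=o['tool_pos']; print(o['time_s'],t,o['force'])
a=p[2]; d=t[:2]-p[:2]; print('cutter xy mm',1000*np.array([np.cos(a)*d[0]+np.sin(a)*d[1],-np.sin(a)*d[0]+np.cos(a)*d[1]]))
w=snap('wrist','w4')
E
```

```text
8.025 [0.59355279 0.13331601 0.20275621] [2.02104443 3.5431841  0.98113052]
cutter xy mm [-123.88254079   70.52834075]
```

View pics/w4.png

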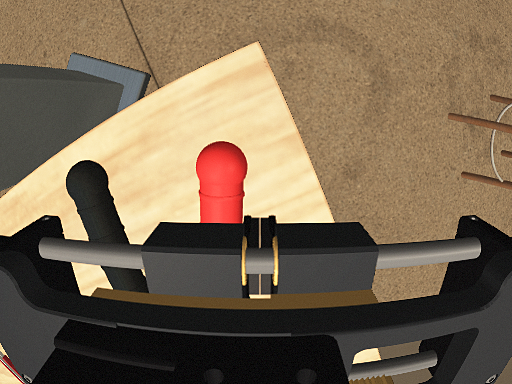

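The wrist view shows the red grip's end at (221,160) px, lying straight along tool x, so it is near the stop angle. The fingers sit against its outer side at (260,240) px. Continuing in 1 mm rows.

>>> step_arm(steps=[0, 0, -1, 0, 0, 0, 0, -1, 0, 0, 0, 0, 0, 0, 0])

```text
time_s: 8.45
tool_pos: [0.5917, 0.1326, 0.2028]
tool_rot: [-180.0, -0.0, 111.0]
force: [3.0, 3.6, 0.1]
grip_width: 0.0007
grasp_force: 1.5
```

```bash
python3 - <<'E'
from fit import *
p=np.load('p.npy')
o=env.get_obs(); print(o['force'],o['tool_pos'])
w=dict(np.load('pics/w4.npz'))
# lever angle from w4: predict grip end for angles
for q in(.35,.4,.43,.47,.52):
    b=.72-q; X=[-191*np.cos(b)+14*np.sin(b),191*np.sin(b)+14*np.cos(b),40]; print(q,fproj(w,W(p,X)))
print('bar end',fproj(w,W(p,[-191,-14,40])))
E
```

```text
[2.95654094 3.56664821 0.11164312] [0.59167829 0.13261469 0.20277592]
0.35 [258.04557278 152.56019865]
0.4 [238.6268725  149.34568669]
0.43 [226.94886646 147.93011853]
0.47 [211.46031872 146.65175502]
0.52 [192.40532855 146.03231611]
bar end [ 83.13854144 167.5964445 ]
```

>>> step_arm(steps=[0, 0, -1, 0, 0, 0, 0, -1, 0, 0, 0, 0, 0, 0, 0])

```text
time_s: 8.82
tool_pos: [0.5898, 0.1319, 0.2028]
tool_rot: [-180.0, -0.0, 111.0]
force: [2.1, 3.2, 0.9]
grip_width: 0.0006
grasp_force: 1.5
```

>>> step_arm(steps=[0, 0, -1, 0, 0, 0, 0, 0, 0, 0])

```text
time_s: 9.07
tool_pos: [0.589, 0.1317, 0.2028]
tool_rot: [180.0, -0.0, 111.0]
force: [2.5, 3.9, 0.7]
grip_width: 0.0004
grasp_force: 1.9
```

```bash
python3 - <<'E'
from fit import *
o=env.get_obs(); print(o['force'],o['tool_pos'])
def red(c):
    im=cv2.cvtColor(c['image'],cv2.COLOR_RGB2HSV).astype(int); H,S,V=im[...,0],im[...,1],im[...,2]
    m=(((H<8)|(H>172))&(S>170)&(V>100)); m[:130]=0; m[215:]=0; m[:,:180]=0;m[:,260:]=0
    y,x=np.nonzero(m); return x.mean(),y.min(),[ (x[y==r].min(),x[y==r].max()) for r in(165,200)]
def blk(c):
    g=c['image'].astype(int).max(2)<60; x=np.nonzero(g[180,40:150])[0]+40; return x.min(),x.max()
print(red(dict(np.load('pics/w4.npz'))),blk(np.load('pics/w4.npz')))
w=snap('wrist','w5'); print(red(w),blk(w))
E
```

```text
[2.53995867 3.93276304 0.73405711] [0.58902888 0.13169175 0.20279922]
(np.float64(221.1414336226294), np.int64(141), [(np.int64(196), np.int64(246)), (np.int64(200), np.int64(242))]) (np.int64(66), np.int64(107))
(np.float64(219.3832697201018), np.int64(141), [(np.int64(194), np.int64(244)), (np.int64(199), np.int64(240))]) (np.int64(73), np.int64(114))
```

>>> step_arm(steps=[0, 0, -1, 0, 0, 0, 0, 0, 0, 0])

```text
time_s: 9.38
tool_pos: [0.5885, 0.1315, 0.2029]
tool_rot: [179.9, 0.0, 111.0]
force: [3.7, 4.7, -1.0]
grip_width: 0.0003
grasp_force: 2.6
```

>>> step_arm(steps=[0, 0, -1, 0, 0, 0, 0, 0, 0, 0])

```text
time_s: 9.62
tool_pos: [0.5879, 0.1314, 0.2029]
tool_rot: [179.8, 0.0, 111.0]
force: [6.6, 5.2, -3.5]
grip_width: 0.0004
grasp_force: 3.3
```

>>> step_arm(steps=[0, 0, -1, 0, 0, 0, 0, -1, 0, 0, 0, 0, 0, 0, 0, 0, 0, 0, 0, 0, 0, 0, 0, 0, 0, 0, 0, 0, 0, 0])

```text
time_s: 10.38
tool_pos: [0.587, 0.1311, 0.2033]
tool_rot: [179.6, 0.1, 111.0]
force: [9.0, 5.8, -4.4]
grip_width: 0.0005
grasp_force: 4.7
```

```bash
python3 - <<'E'
from fit import *
o=env.get_obs(); print(o['force'],o['tool_pos'],o['joint_velocities'].round(2))
w=snap('wrist','w6'); s=snap('scene','s6')
cv2.imwrite('pics/z6.png',cv2.resize(s['image'][125:200,155:275],None,fx=5,fy=5,interpolation=cv2.INTER_CUBIC)[:,:,::-1])
E
```

```text
[ 9.04081043  5.82064935 -4.41104914] [0.58701807 0.13108455 0.20333521] [-0.05  0.03 -0.05  0.07  0.06  0.05  0.03]
```

View pics/z6.png

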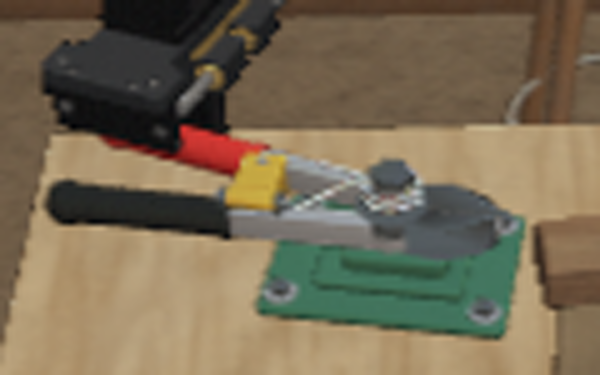

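The picture shows the yellow stop level at (258,182) px, the red lever resting against it and the fingers on its outer side, pressing with about 10 N and standing still. Handing in.

```bash
python3 -c "
from cell import env
print(env.sign_off())"
```

```text
the job is handed in; nothing more can be done
None
```

The flip stop is fully down and the lever is held firmly on it at about 10 N by the backs of the fingers; I handed the job in at about 10.5 s, and sign-off returned no verdict.

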